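# Tighten a castor nut on a crate dolly with a reversible ratchet

## Robot

A 6-joint arm with a two-finger parallel gripper is mounted at the origin on the work surface. World frame = base frame: x ahead of the robot, y to its left, z up, the work surface at z = 0. Lengths are in mm, angles in rad, forces in N, time in s.
With the tool pointing down it reaches from about 275 to 750 mm from the base axis. Payload 10.2 kg.
Tool frame: the origin (TCP) lies between the finger pads; the fingertips stand 19 mm ahead of it and the grasp point (between the pads) is the TCP; z points along the fingers, y is the line along which they close (so a half turn about z gives the same grasp; the last joint's range is limited). The gripper opens to 85 mm and grips with 20 to 120 N. Pads are 22 mm wide; open, the fingers measure 114 mm over their backs; the gripper's body (76 mm by 85 mm) begins 54 mm behind the grasp point. The pads swing forward as they close: fully open they stand 13 mm farther back than shut.
Start: joints at [0.936, 0.313, 1.498, -0, 1.331, -0.223], TCP at [210.149, 481.112, 250.294] pointing down, gripper open.
Joint ranges: [-2.94, 2.94], [-0.97, 2.17], [0.19, 2.56], [-1.23, 4.37], [0.02, 3.11], [-2.88, 2.88]. Speed limits (rad/s): [2.39, 2.39, 3.01, 3.14, 3.14, 3.14].

## Interface

Orientations are given as a unit quaternion [w, x, y, z].
In Python, from rig import sense, capture, finish_job gives the robot as it stands. The module is installed in compiled form; this text tells all that it offers.
- The arm moves only by the tool move_arm, never from a script. Its argument "moves" is a list of rows, each an object with "turn": the turn, a rotation vector about the tool's x, y, z in rad, a list of three; "translation": the shift along the tool's x, y, z in mm, a list of three; "hand": the opening, from 0 (shut) to 1 (fully open). In form: [{"turn": [wx, wy, wz], "translation": [x, y, z], "hand": hand}, ...]. A call has 1 to 10 rows; each row shifts and turns the commanded pose from where the row before left it, along the tool's axes as they then stand; what a row does not reach is not made up. A row lasts 1/12 s, in which the tool goes at most 41.7 mm and 7.16 degrees, less where a joint would pass 70% of its speed; a pose out of reach is approached as far as the arm can. A call with a gripper value outside its range is refused whole. The fingers move at their own pace and stop on an object; "grip_force" is the grip in N (left out, the last holds). Time passes only in rows, so rows that do not move let the fingers close. It gives the time, the measured TCP pose, the force, the opening and the grip force at its end, in the units of the state.
- sense(): the state, without advancing time (a new reading comes with each control period).
- capture(name): name is "scene" or "top"; returns a dict with "image" (384x512x3 uint8, blue, green, red), "z_map" (384x512 float32, mm along the optical axis (not along the pixel's ray), 0 where there is no reading), "vertical_fov" (degrees; the focal length in pixels is half the picture's height over the tangent of half this angle, whatever the lens; pixels are square), "cx", "cy" (the principal point, pixels), "R" (3x3) and "t" (3): a world point X has camera coordinates R X + t. Camera axes: x right, y down, z forward; pixel columns grow to the right and rows downward; lengths in mm; the calibration is good to about 2 mm. A picture is of the moment at which its call begins.
- finish_job(): hands the job in; it is judged then, once.
The state is a dict: "time_s": time; "joints": joint angles; "dq": joint speeds; "tau": joint torques, N m; "eef_pos": TCP position; "ee_rot": TCP orientation; "force": force on the tool from outside, world axes, zero at the start; "wrist_torque": the same for the moment, N m; "grip_width": opening from 0.0 (shut) to 1.0 (fully open); "grip_force": force on a finger pad.
Only numpy, scipy, OpenCV 4.12 (cv2) and the standard library are available. Lean on these libraries where they do the work, as an engineer would, in place of code of your own. Each camera call takes 0.05 s, during which the arm holds its last target. There are 200 camera calls.

## Task

A crate dolly lies upside down on the bench with the ratchet already standing on one castor nut, but the ratchet is set to loosen and the nut is only part-way down. Flip the ratchet's direction lever fully over to tighten, then swing the handle back and forth to run the nut down clockwise, and pull it tight to about 2.2 newton metres (no less than 1.7, never over 2.8). Then let go, and leave the spare castor, the tape roll and the nut tray where they are.

Things in the scene. Friction and masses are not known exactly. Their poses are not given: they have to be found in the camera images.
- dolly: Blue steel crate dolly, 300 x 400 mm, upside down and fixed on the bench: frame 30 mm high, four zinc castors, wheels up (75 mm, tops 130 mm above the bench). Origin on the bench straight under the axis of the nut to tighten. The dolly lies towards its +y; its short end is 25 mm from the nut axis on the -y side; the nearest castor axes are at (-30, 30) and (160, 30) mm.
- head_top (a point): Centre of the top of the ratchet's round head (43 mm across, 24 mm thick), on the vertical nut axis, 91 mm above the bench. Steel half-inch ratchet, 233 mm long, socket down on the nut; it only turns about this axis and does not lift off. The point's -y axis points along the handle.
- grip (a point): Point on the centre line of the handle's grip, 160 mm from the nut axis and 79 mm above the bench: a level round black rubber sleeve, 25 mm in diameter, from 112 to 212 mm from the axis. Its -y axis points along the handle, away from the head.
- ratchet (a joint): Swing of the handle, rad, clockwise from above positive; 0 along the dolly's -y. Goes from -1.05 to 0.85, where the two nearest castors stop it. Stays where left (0.15 Nm friction); head and handle give up to 0.1 rad under full load. Set to tighten, swinging clockwise takes the nut along, swinging back clicks over 24 teeth; up to 0.26 rad is lost at the start of a working stroke.
- lever (a joint): Direction lever on the ratchet, rad, clockwise from above positive. Its pin is on the handle's centre line, 25 mm from the nut axis; its arm points along the handle to the thumb tab. -0.45 = loosen (tab on the handle's counter-clockwise side), +0.45 = tighten (tab on the clockwise side); the pawl is surely in only beyond 0.3. 2 to 3 N sideways on the tab moves it; it stays where left.
- lever_tab (a point): Centre of the lever's thumb tab, an upright steel lug 11 mm across, 7 mm along the handle and 16 mm high (91 to 107 mm above the bench), 21.5 mm from the lever's pin; the flat arm between them is 5 mm high. The tab travels 19 mm from side to side.
- nut_bite (a joint): Turn of the nut past touching its washer, rad, clockwise positive: 0 while it still runs (0.4 to 0.55 Nm on the handle; it starts an unknown 2 to 2.7 rad short). Seated, it holds still up to 1.4 Nm, then gives 0.05 rad per further Nm (2.2 Nm: 0.043, 2.8 Nm: 0.072) and keeps the most it was given. Nm = force across the handle x distance from the nut axis: 2.2 Nm is 13.8 N at the grip point.
- spare_castor: Bystander: loose zinc castor with a 75 mm black wheel, standing wheel up on its 80 mm plate, 100 mm high; origin under the plate's centre.
- tape_roll: Bystander: loose roll of brown packing tape lying flat, 100 mm across, 48 mm high; origin at the centre of its underside.
- nut_tray: Bystander: loose white tray 110 x 80 x 30 mm with a few nuts; origin at the centre of its underside.

How it is judged (in metres and radians):
On the way, in this order (a step that is already met when the one before it is completed fails the run):
1. the direction lever is flipped to tighten, before the nut bites (value of joint lever above 0.3 rad and value of joint nut_bite below 0.005 rad), for 0.2 s.
2. the nut is pulled tight on its washer (value of joint nut_bite above 0.012 rad), for 0.2 s.
At the end, for the whole second after the job is handed in: The nut is tight on its washer: 0.012 to 0.072 rad past the touching point (about 1.7 to 2.8 Nm), the lever still on tighten (above 0.3 rad), the handle at rest and let go, the bystanders within 25 mm of their places (value of joint nut_bite between 0.012 and 0.072 rad and value of joint lever above 0.3 rad and velocity of joint ratchet between -0.05 and 0.05 rad/s).
It fails at once if the nut is overtightened (more than 0.072 rad past touching, over about 2.8 Nm) (value of joint nut_bite above 0.072 rad).
It fails at once if a bystander is pushed more than 25 mm (distance of any of spare_castor, tape_roll, nut_tray from where it was at the start of the episode above 0.025 m).
It also fails if it takes over 72 s, if anything falls off the work surface, if the arm or the gripper's body presses on something with over 40 N, if the wrist force passes 120 N, or if a joint passes its speed limit or range.

## Working session

There is one attempt and no reset: what is moved stays moved. The work goes in short steps, Python scripts to look and compute and a tool call to move; the robot and the scene stay as the last step left them, time stands still between calls to the robot, and variables do not carry over. Pictures are saved under pics/ and viewed, at most 10 in all, crops included, and the job is handed in when it is done.

Besides the shell and the picture viewer there is one more tool, called after "Call:" in YAML: its name, and indented under it one key for each argument. move_arm: Moves the arm, as the interface text tells. Its arguments: {"type":"object","properties":{"moves":{"type":"array","items":{"type":"object","properties":{"turn":{"type":"array","items":{"type":"number"}},"translation":{"type":"array","items":{"type":"number"}},"hand":{"type":"number"}}}},"grip_force":{"type":"number"}},"required":["moves"]}

```bash
mkdir -p pics
cat > h.py <<'E'
import numpy as np, cv2
from rig import sense, capture, finish_job
def cap(n):
    c=capture(n); c['f']=c['image'].shape[0]/2/np.tan(np.radians(c['vertical_fov'])/2); c['R']=np.array(c['R']);c['t']=np.array(c['t']); return c
def world(c,u,v,z=None):
    r=np.array([(u-c['cx'])/c['f'],(v-c['cy'])/c['f'],1.])
    o=-c['R'].T@c['t']; d=c['R'].T@r
    if z is None: return o+d*c['z_map'][int(v),int(u)]
    return o+d*(z-o[2])/d[2]
def cloud(c):
    v,u=np.mgrid[:384,:512]; Z=c['z_map']
    P=np.stack([(u-c['cx'])/c['f']*Z,(v-c['cy'])/c['f']*Z,Z],-1)
    return (P-c['t'])@c['R']
def proj(c,X):
    p=c['R']@np.array(X)+c['t']; return p[:2]/p[2]*c['f']+[c['cx'],c['cy']]
E
python3 - <<'E'
from h import *
np.set_printoptions(precision=2,suppress=True)
a=cap('scene');b=cap('top')
for n,c in(('scene',a),('top',b)):
    print(n,c['f'],c['cx'],c['cy'],-c['R'].T@c['t'],c['R'][2]); cv2.imwrite(f'pics/{n}0.png',cv2.resize(c['image'],None,fx=1.5,fy=1.5))
print(sense())
E
```

```text
scene 470.0241449870079 254.10226383991656 188.57928407682124 [1121.69  -67.73  958.65] [-0.57 -0.   -0.82]
top 415.82607281317337 257.39992883546955 190.71376518625038 [ 468.94  -79.74 1023.57] [ 0.07  0.02 -1.  ]
{'time_s': 0.1, 'joints': array([ 0.94,  0.31,  1.5 ,  0.  ,  1.33, -0.22]), 'dq': array([-0.,  0., -0., -0.,  0., -0.]), 'tau': array([  0.  , -41.29, -26.01,  -0.  ,   0.  ,  -0.  ]), 'eef_pos': array([210.02, 480.94, 249.78]), 'ee_rot': array([-0.  ,  0.2 ,  0.98, -0.  ]), 'force': array([-0.35,  0.55, -0.29]), 'wrist_torque': array([-0.  , -0.01,  0.01]), 'grip_force': 0.0, 'grip_width': 1.0001446478478278}
```

View pics/scene0.png

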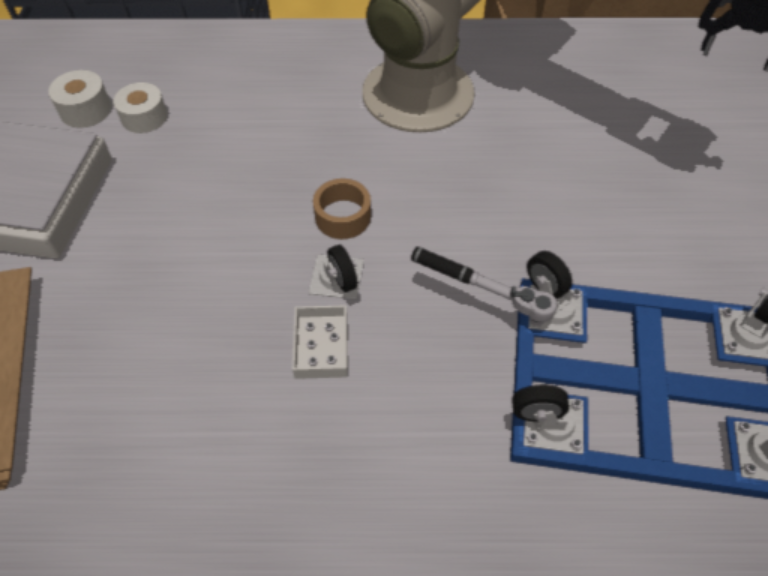

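View pics/top0.png

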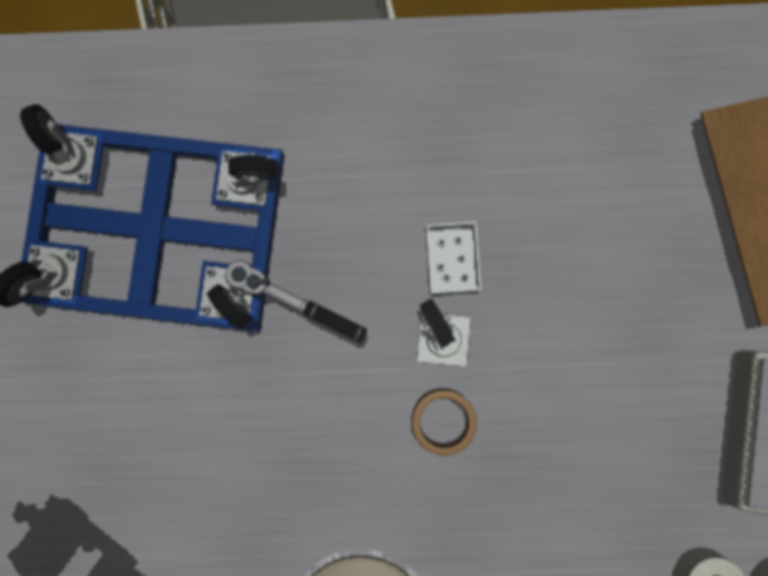

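Run:
```python
from h import *
np.set_printoptions(precision=1,suppress=True)
a=cap('scene');b=cap('top')
A=cv2.resize(a['image'][155:225,265:395],None,fx=6,fy=6,interpolation=cv2.INTER_CUBIC)[:, :780]
B=cv2.resize(b['image'][160:250,125:255],None,fx=6,fy=6,interpolation=cv2.INTER_CUBIC)
cv2.imwrite('pics/a1.png',A);cv2.imwrite('pics/b1.png',B)
# cloud of handle grip: z 60-95 around
for n,c in(('s',a),('t',b)):
    P=cloud(c).reshape(-1,3); P=P[c['z_map'].ravel()>0]
    hd=world(c,*( (357,200) if n=='s' else (159,183)),z=91); print(n,hd)
    m=(P[:,2]>55)&(P[:,2]<115)&(np.hypot(*(P[:,:2]-hd[:2]).T)<235)&(P[:,1]<hd[1]-60)
    Q=P[m]; q=Q[:,:2]; print(len(Q),Q.min(0),Q.max(0)); mu=q.mean(0); w=np.linalg.svd(q-mu)[2][0]; print(mu,w, np.arctan2(w[1],w[0]), np.percentile(Q[:,2],[10,50,90]))
```

```text
s [557.9 154.7  91. ]
584 [454.5 -25.6  69.2] [531.9  94.6  95.2]
[496.   33.4] [0.5 0.9] 1.0946176746752192 [79.6 87.4 91.7]
t [559.1 163.9  91. ]
634 [454.1 -26.1  75.7] [730.6 103.9 103.6]
[497.3  36.7] [-0.7 -0.7] -2.3679862434660555 [82.4 87.3 91.1]
```

View pics/a1.png

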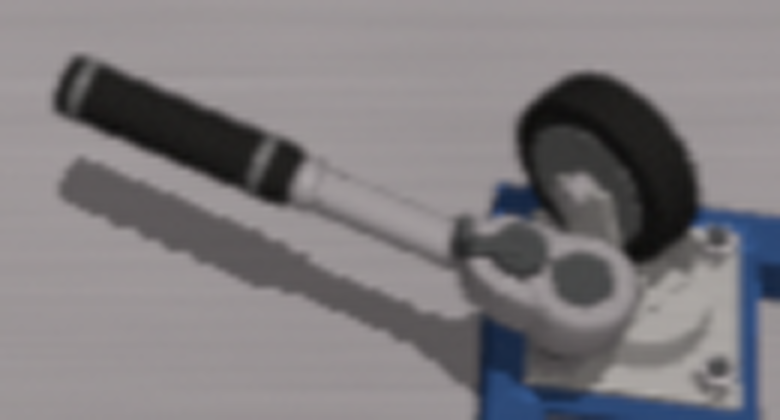

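View pics/b1.png

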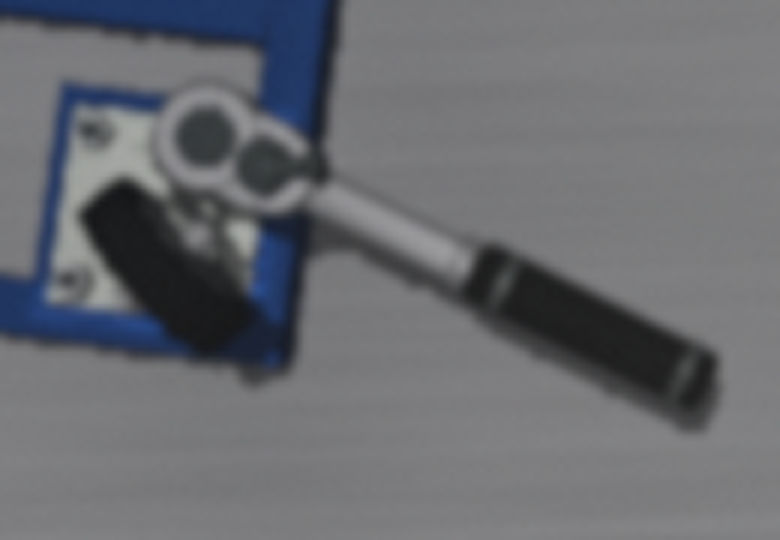

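```bash
cat >> h.py <<'E'
def tri(c1,p1,c2,p2):
    A=[];B=[]
    for c,p in((c1,p1),(c2,p2)):
        o=-c['R'].T@c['t']; d=world(c,*p,z=0)-o; d/=np.linalg.norm(d); M=np.eye(3)-np.outer(d,d); A.append(M);B.append(M@o)
    return np.linalg.lstsq(np.vstack(A),np.hstack(B),rcond=None)[0]
E
python3 - <<'E'
from h import *
np.set_printoptions(precision=1,suppress=True)
a=cap('scene');b=cap('top')
s=lambda u,v:(u/6+265,v/6+155); t=lambda u,v:(u/6+125,v/6+160)
for n,p,q,z in(('head',(583,280),(205,137),91),('tabtop',(465,230),(317,163),105),('pin',(523,248),(263,165),93),('sleeve near ring',(262,165),(500,280),79),('sleeve far ring',(80,88),(690,370),79)):
    print(n,tri(a,s(*p),b,t(*q)),world(a,*s(*p),z=z),world(b,*t(*q),z=z))
for n,c in(('s',a),('t',b)):
    P=cloud(c).reshape(-1,3); P=P[c['z_map'].ravel()>0]
    Q=P[(P[:,2]>70)&(P[:,2]<100)&(P[:,0]<560)&(P[:,0]>440)&(P[:,1]<75)&(P[:,1]>-40)]
    # ridge: top points
    mu=Q[:,:2].mean(0); w=np.linalg.svd(Q[:,:2]-mu)[2][0]; w*=-np.sign(w[1]); nrm=np.array([-w[1],w[0]]); h=np.array([557,157])
    print(n,len(Q),mu,w,'ang',np.arctan2(w[1],w[0]),'offset of head from line',(h-mu)@nrm,np.percentile(Q[:,2],[50,97]), 'along',((Q[:,:2]-h)@w).min(),((Q[:,:2]-h)@w).max())
    T=P[(np.hypot(P[:,0]-548,P[:,1]-115)<30)&(P[:,2]>97)&(P[:,2]<112)]; print('tab',len(T),T.mean(0) if len(T) else 0)
    T=P[(np.hypot(P[:,0]-557,P[:,1]-157)<16)&(P[:,2]>80)&(P[:,2]<100)]; print('headz',len(T),T.mean(0))
# dolly direction: blue edge
hsv=cv2.cvtColor(b['image'],cv2.COLOR_BGR2HSV); m=((hsv[...,0]>100)&(hsv[...,0]<125)&(hsv[...,1]>130)).astype(np.uint8)
P=cloud(b); 
v,u=np.nonzero(m); X=np.array([world(b,x,y,z=30)[:2] for x,y in zip(u,v)],np.float32); print(cv2.minAreaRect(X))
# right edge
E
```

```text
head [559.9 165.5  87.1] [562.3 165.5  91. ] [559.4 163.5  91. ]
tabtop [547.4 120.7 101.5] [549.5 121.6 105. ] [547.  118.2 105. ]
pin [548.2 143.5  90.7] [549.5 144.7  93. ] [548.  141.2  93. ]
sleeve near ring [502.4  53.9  79.6] [502.1  53.2  79. ] [502.5  54.7  79. ]
sleeve far ring [466.2 -15.9  80.1] [465.4 -15.2  79. ] [466.2 -16.6  79. ]
s 502 [491.9  25.2] [-0.5 -0.9] ang -2.0605615859806883 offset of head from line -4.60350784653285 [88.3 93.1] along 87.6803865069928 202.97826661208475
tab 31 [549.9 125.8 102.7]
headz 147 [558.  156.4  92.6]
t 517 [487.2  24.4] [-0.5 -0.9] ang -2.065502074069316 offset of head from line -1.5565623374458752 [88.1 92.2] along 90.2828166781971 203.6742428451743
tab 17 [547.9 122.1 104.1]
headz 152 [557.3 157.2  91.2]
((649.9144287109375, 324.68572998046875), (397.2895202636719, 294.7696228027344), 81.34539031982422)
```

```bash
cat >> h.py <<'E'
from scipy.spatial.transform import Rotation as Rn
AX=np.array([559.8,164.3]); PHI0=-1.722
def state():
    s=sense(); R=Rn.from_quat(np.r_[s['ee_rot'][1:],s['ee_rot'][0]]).as_matrix(); return s,np.array(s['eef_pos']),R
def to(target,phi):
    "remaining yaw turn (about tool z) and shift in tool axes after that turn; phi=handle direction angle"
    s,p,R=state(); yaw=np.arctan2(R[1,0],R[0,0]); x=phi+np.pi
    dz=(yaw-x+np.pi)%(2*np.pi)-np.pi
    R2=np.column_stack([[np.cos(x),np.sin(x),0],[np.sin(x),-np.cos(x),0],[0,0,-1]])
    print('t',round(s['time_s'],2),'pos',p.round(1),'tilt',R[:,2].round(3),'turn',round(dz,4),'shift',(R2.T@(np.array(target)-p)).round(1),'F',np.round(s['force'],1),'M',np.round(s['wrist_torque'],2),'grip',round(s['grip_width'],3))
def pt(phi,r,lat,z): # lat + = ccw side
    return np.r_[AX+r*np.array([np.cos(phi),np.sin(phi)])+lat*np.array([-np.sin(phi),np.cos(phi)]),z]
E
python3 -c "
from h import *
phi=-2.049
print(pt(phi,46,40,200)); to(pt(phi,46,40,200),phi)"
```

```text
[574.14440537 105.05273817 200.        ]
t 0.3 pos [210.1 481.1 250.1] tilt [-0. -0. -1.] turn 1.6372 shift [-166.3  496.2   50.1] F [ 0.2 -0.1 -0.7] M [ 0.   -0.03  0.02] grip 0.997
```

Call:
move_arm:
  moves:
    - {"turn":[0,0,0.117],"translation":[0,0,0],"hand":0}
    - {"turn":[0,0,0.117],"translation":[0,0,0],"hand":0}
    - {"turn":[0,0,0.117],"translation":[0,0,0],"hand":0}
    - {"turn":[0,0,0.117],"translation":[0,0,0],"hand":0}
    - {"turn":[0,0,0.117],"translation":[0,0,0],"hand":0}
    - {"turn":[0,0,0.117],"translation":[0,0,0],"hand":0}
    - {"turn":[0,0,0.117],"translation":[0,0,0],"hand":0}
    - {"turn":[0,0,0.117],"translation":[0,0,0],"hand":0}
    - {"turn":[0,0,0.117],"translation":[0,0,0],"hand":0}
    - {"turn":[0,0,0.117],"translation":[0,0,0],"hand":0}

```text
time_s: 1.13
eef_pos: [210.1, 481.1, 250.2]
ee_rot: [0.0, 0.713, 0.701, -0.0]
force: [-1.2, -0.0, 0.5]
grip_width: 0.003
grip_force: 0.0
```

Call:
move_arm:
  moves:
    - {"turn":[0,0,0.117],"translation":[0,0,0],"hand":0}
    - {"turn":[0,0,0.117],"translation":[0,0,0],"hand":0}
    - {"turn":[0,0,0.117],"translation":[0,0,0],"hand":0}
    - {"turn":[0,0,0.116],"translation":[0,0,0],"hand":0}
    - {"turn":[0,0,0],"translation":[-10,30,3],"hand":0}
    - {"turn":[0,0,0],"translation":[-10,30,3],"hand":0}
    - {"turn":[0,0,0],"translation":[-10,30,3],"hand":0}
    - {"turn":[0,0,0],"translation":[-10,30,3],"hand":0}
    - {"turn":[0,0,0],"translation":[-10,30,3],"hand":0}
    - {"turn":[0,0,0],"translation":[-10,30,3],"hand":0}

```text
time_s: 1.97
eef_pos: [343.2, 343.8, 232.2]
ee_rot: [-0.0, 0.854, 0.52, 0.0]
force: [1.1, 0.2, -0.3]
grip_width: -0.003
grip_force: 0.0
```

Call:
move_arm:
  moves:
    - {"turn":[0,0,0],"translation":[-10,30,3],"hand":0}
    - {"turn":[0,0,0],"translation":[-10,30,3],"hand":0}
    - {"turn":[0,0,0],"translation":[-10,30,3],"hand":0}
    - {"turn":[0,0,0],"translation":[-10,30,3],"hand":0}
    - {"turn":[0,0,0],"translation":[-10,30,3],"hand":0}
    - {"turn":[0,0,0],"translation":[-10,30,3],"hand":0}
    - {"turn":[0,0,0],"translation":[-10,30,3],"hand":0}
    - {"turn":[0,0,0],"translation":[-10,30,3],"hand":0}
    - {"turn":[0,0,0],"translation":[-10,30,3],"hand":0}
    - {"turn":[0,0,0],"translation":[0,0,0],"hand":0}

```text
time_s: 2.8
eef_pos: [543.4, 137.1, 204.3]
ee_rot: [0.0, 0.855, 0.518, -0.0]
force: [0.0, -1.3, -1.3]
grip_width: -0.003
grip_force: 0.0
```

```bash
python3 -c "
from h import *
phi=-2.049
to(pt(phi,46,40,116),phi)"
```

```text
t 2.8 pos [543.4 137.1 204.3] tilt [-0.    -0.001 -1.   ] turn -0.0039 shift [-14.3  42.1  88.3] F [ 0.  -1.3 -1.3] M [-0.06 -0.03 -0.02] grip -0.003
```

Call:
move_arm:
  moves:
    - {"turn":[0,0,-0.004],"translation":[-7,21,0],"hand":0}
    - {"turn":[0,0,0],"translation":[-7,21,0],"hand":0}
    - {"turn":[0,0,0],"translation":[0,0,22],"hand":0}
    - {"turn":[0,0,0],"translation":[0,0,22],"hand":0}
    - {"turn":[0,0,0],"translation":[0,0,22],"hand":0}
    - {"turn":[0,0,0],"translation":[0,0,22],"hand":0}
    - {"turn":[0,0,0],"translation":[0,0,0],"hand":0}

```text
time_s: 3.38
eef_pos: [569.4, 109.5, 113.3]
ee_rot: [-0.002, 0.853, 0.521, -0.003]
force: [-0.6, -0.3, -0.9]
grip_width: -0.003
grip_force: 0.0
```

```bash
python3 -c "
from h import *
phi=-2.049
to(pt(phi,46,10,116),phi)
b=cap('top');a=cap('scene')
B=cv2.resize(b['image'][150:240,130:230],None,fx=5,fy=5,interpolation=cv2.INTER_CUBIC)
A=cv2.resize(a['image'][130:220,300:400],None,fx=5,fy=5,interpolation=cv2.INTER_CUBIC)
cv2.imwrite('pics/b2.png',np.hstack([A,B])[:,:1000][:, ::1] if 0 else cv2.resize(np.hstack([A,B]),(800,360)))"
```

```text
t 3.38 pos [569.4 109.5 113.3] tilt [-0.008  0.    -1.   ] turn 0.0043 shift [ -1.7 -23.8  -2.7] F [-0.6 -0.3 -0.9] M [0.   0.02 0.02] grip -0.003
```

View pics/b2.png

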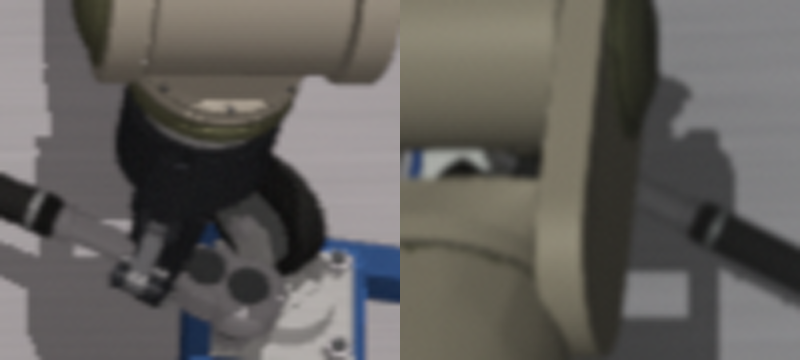

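Call:
move_arm:
  moves:
    - {"turn":[0,0,0],"translation":[0,-3,0],"hand":0}
    - {"turn":[0,0,0],"translation":[0,-3,0],"hand":0}
    - {"turn":[0,0,0],"translation":[0,-3,0],"hand":0}
    - {"turn":[0,0,0],"translation":[0,-3,0],"hand":0}

```text
time_s: 3.82
eef_pos: [561.4, 114.3, 118.4]
ee_rot: [0.001, 0.853, 0.521, 0.001]
force: [2.9, -5.0, 0.7]
grip_width: -0.004
grip_force: 2.2
```

Call:
move_arm:
  moves:
    - {"turn":[0,0,0],"translation":[0,-3,0],"hand":0}
    - {"turn":[0,0,0],"translation":[0,-3,0],"hand":0}

```text
time_s: 3.98
eef_pos: [555.7, 117.3, 118.0]
ee_rot: [0.001, 0.853, 0.521, 0.001]
force: [2.1, -4.0, 2.5]
grip_width: -0.005
grip_force: 2.2
```

Call:
move_arm:
  moves:
    - {"turn":[0,0,0],"translation":[0,-3,0],"hand":0}
    - {"turn":[0,0,0],"translation":[0,-3,0],"hand":0}

```text
time_s: 4.15
eef_pos: [550.3, 120.2, 117.7]
ee_rot: [0.0, 0.853, 0.521, 0.0]
force: [2.4, -1.1, 3.0]
grip_width: -0.004
grip_force: 2.1
```

```bash
python3 -c "
from h import *
phi=-2.049
to(pt(phi,46,10,116),phi)
a=cap('scene')
A=cv2.resize(a['image'][150:230,290:410],None,fx=5,fy=5,interpolation=cv2.INTER_CUBIC)
cv2.imwrite('pics/a3.png',A)"
```

```text
t 4.15 pos [550.3 120.2 117.7] tilt [ 0.001 -0.    -1.   ] turn 0.0041 shift [-2.5 -1.9  1.7] F [ 2.4 -1.1  3. ] M [-0.41 -0.38  0.01] grip -0.004
```

View pics/a3.png

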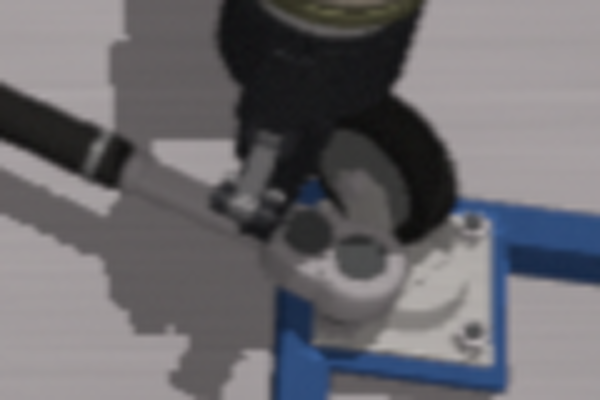

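Call:
move_arm:
  moves:
    - {"turn":[0,0,0],"translation":[0,-2,0],"hand":0}
    - {"turn":[0,0,0],"translation":[0,-2,0],"hand":0}

```text
time_s: 4.37
eef_pos: [546.9, 122.3, 117.4]
ee_rot: [0.0, 0.853, 0.521, 0.001]
force: [5.2, -1.8, 2.3]
grip_width: -0.001
grip_force: 2.9
```

Call:
move_arm:
  moves:
    - {"turn":[0,0,0],"translation":[0,-2,0],"hand":0}
    - {"turn":[0,0,0],"translation":[0,-1,0],"hand":0}

```text
time_s: 4.53
eef_pos: [544.2, 123.8, 117.5]
ee_rot: [-0.0, 0.853, 0.521, 0.001]
force: [5.2, 1.6, 2.5]
grip_width: -0.002
grip_force: 2.2
```

Call:
move_arm:
  moves:
    - {"turn":[0,0,0],"translation":[0,-1,0],"hand":0}
    - {"turn":[0,0,0],"translation":[0,-1,0],"hand":0}

```text
time_s: 4.7
eef_pos: [542.7, 124.6, 117.5]
ee_rot: [0.0, 0.853, 0.521, 0.001]
force: [6.3, 1.3, 2.3]
grip_width: -0.003
grip_force: 2.5
```

Call:
move_arm:
  moves:
    - {"turn":[0,0,0],"translation":[0,5,0],"hand":0}
    - {"turn":[0,0,0],"translation":[0,5,-20],"hand":0}
    - {"turn":[0,0,0],"translation":[0,0,-30],"hand":0.6}
    - {"turn":[0,0,0],"translation":[-30,0,-10],"hand":0.6}
    - {"turn":[0,0,0],"translation":[-30,0,0],"hand":0.6}
    - {"turn":[0,0,0],"translation":[-30,0,0],"hand":0.6}
    - {"turn":[0,0,0],"translation":[-20,0,0],"hand":0.6}
    - {"turn":[0,0,0],"translation":[0,0,0],"hand":0.6}

```text
time_s: 5.37
eef_pos: [499.1, 19.5, 176.7]
ee_rot: [-0.001, 0.854, 0.52, -0.002]
force: [0.0, 1.3, 0.7]
grip_width: 0.602
grip_force: 0.0
```

```bash
python3 -c "
from h import *
phi=-2.049
to(pt(phi,160,0,77),phi)
a=cap('scene');b=cap('top')
A=cv2.resize(a['image'][150:230,270:390],None,fx=5,fy=5,interpolation=cv2.INTER_CUBIC)
B=cv2.resize(b['image'][160:240,130:170+80],None,fx=3,fy=3,interpolation=cv2.INTER_CUBIC)
o=np.zeros((400,800,3),np.uint8);o[:,:600]=A;o[:240,600:]=B[:,:200]
cv2.imwrite('pics/a4.png',o)"
```

```text
t 5.37 pos [499.1  19.5 176.7] tilt [-0.004  0.    -1.   ] turn 0.0014 shift [ -3.5 -12.8  99.7] F [0.  1.3 0.7] M [ 0.02  0.03 -0.04] grip 0.602
```

View pics/a4.png

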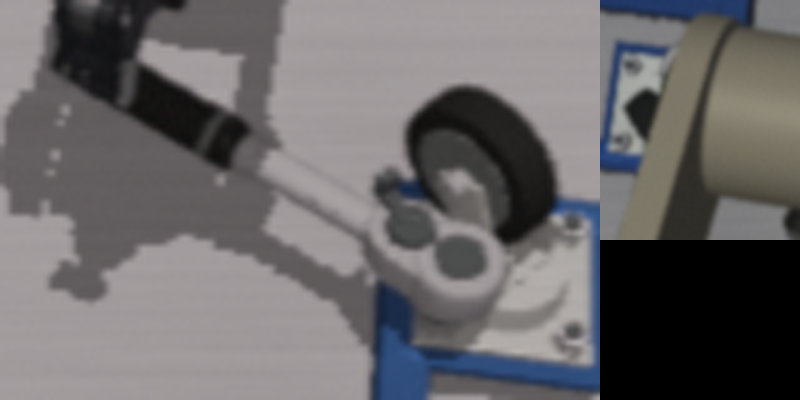

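```bash
python3 -c "
from h import *
a=cap('scene'); s=lambda u,v:(u/5+270,v/5+150)
h=world(a,*s(460,257),z=91);r=world(a,*s(210,132),z=79);t=world(a,*s(387,180),z=104);p=world(a,*s(410,226),z=94)
print(h,r,t,p)
d=(r-h); print('phi',np.arctan2(d[1],d[0]),np.hypot(d[0],d[1])); e=t-p; ph=np.arctan2(e[1],e[0]);print('tab dir',ph,'lever',np.arctan2(d[1],d[0])-ph,np.hypot(*e[:2]))
P=cloud(a).reshape(-1,3); Q=P[(P[:,2]>70)&(P[:,2]<96)&(P[:,0]<530)&(P[:,0]>440)&(P[:,1]<100)&(P[:,1]>45)]
mu=Q.mean(0); w=np.linalg.svd(Q[:,:2]-mu[:2])[2][0]; print(len(Q),mu,np.arctan2(*(-w[::-1]*np.sign(w[1]))), np.arctan2(*(mu[:2]-AX)[::-1]))
"
```

```text
[561.55456211 165.21000008  91.        ] [484.92310283  61.98219358  79.        ] [529.38027707 134.70264372 104.        ] [547.17136637 144.46023411  94.        ]
phi -2.2093852865009533 128.5626718262793
tab dir -2.639937325656867 lever 0.43055203915591367 20.291215551377743
280 [495.26240729  70.38063475  85.98527683] -2.236554268925228 -2.1728524838269707
```

```bash
python3 -c "
from h import *
phi=-2.20
to(pt(phi,160,0,77),phi)"
```

```text
t 5.52 pos [500.8  22.1 177. ] tilt [-0.001  0.001 -1.   ] turn 0.155 shift [-10.3 -36.  100. ] F [0.4 1.  0.7] M [ 0.02 -0.06  0.01] grip 0.601
```

Call:
move_arm:
  moves:
    - {"turn":[0,0,0.078],"translation":[0,0,0],"hand":0.6}
    - {"turn":[0,0,0.077],"translation":[0,0,0],"hand":0.6}
    - {"turn":[0,0,0],"translation":[-5,-18,10],"hand":0.6}
    - {"turn":[0,0,0],"translation":[-5,-18,10],"hand":0.6}
    - {"turn":[0,0,0],"translation":[0,0,20],"hand":0.6}
    - {"turn":[0,0,0],"translation":[0,0,20],"hand":0.6}
    - {"turn":[0,0,0],"translation":[0,0,20],"hand":0.6}
    - {"turn":[0,0,0],"translation":[0,0,20],"hand":0.6}
    - {"turn":[0,0,0],"translation":[0,0,0],"hand":0.36}
    - {"turn":[0,0,0],"translation":[0,0,0],"hand":0.36}

```text
time_s: 6.35
eef_pos: [465.8, 35.7, 76.9]
ee_rot: [-0.001, 0.891, 0.454, -0.001]
force: [0.2, 0.1, 0.5]
grip_width: 0.359
grip_force: 0.0
```

```bash
python3 -c "
from h import *
phi=-2.20
to(pt(phi,160,0,77),phi)"
```

```text
t 6.35 pos [465.8  35.7  76.9] tilt [-0.002  0.    -1.   ] turn 0.0013 shift [-0.7  0.3 -0.1] F [0.2 0.1 0.5] M [-0.01  0.01 -0.01] grip 0.359
```

Call:
move_arm:
  moves:
    - {"turn":[0,0,-0.1],"translation":[0.8,16,0],"hand":0.36}
    - {"turn":[0,0,-0.1],"translation":[0.8,16,0],"hand":0.36}
    - {"turn":[0,0,-0.1],"translation":[0.8,16,0],"hand":0.36}
    - {"turn":[0,0,-0.1],"translation":[0.8,16,0],"hand":0.36}
    - {"turn":[0,0,-0.1],"translation":[0.8,16,0],"hand":0.36}
    - {"turn":[0,0,-0.1],"translation":[0.8,16,0],"hand":0.36}

```text
time_s: 6.85
eef_pos: [556.7, 4.3, 78.7]
ee_rot: [0.0, 0.715, 0.699, 0.0]
force: [-2.2, 0.5, -0.8]
grip_width: 0.361
grip_force: 0.9
```

```bash
cat >> h.py <<'E'
def st():
    s,p,R=state(); d=p[:2]-AX; ph=np.arctan2(d[1],d[0]); yaw=np.arctan2(R[1,0],R[0,0])-np.pi
    r=np.hypot(*d); tang=np.array([np.sin(ph),-np.cos(ph)]) # clockwise
    F=np.array(s['force']); Ft=-(F[:2]@tang)
    print('t %.2f r %.1f z %.1f q_pos %.3f q_yaw %.3f Ft %.1f Frad %.1f Fz %.1f torque %.2f Mz %.2f width %.3f'%(s['time_s'],r,p[2],PHI0-ph,(PHI0-yaw+np.pi)%(2*np.pi)-np.pi,Ft,F[:2]@d/r,F[2],Ft*r/1000,s['wrist_torque'][2],s['grip_width']))
E
python3 -c "
from h import *
st(); to(pt(PHI0+.92,160,0,77),PHI0+.92)"
```

```text
t 6.85 r 160.1 z 78.7 q_pos -0.132 q_yaw -0.127 Ft -2.2 Frad -0.5 Fz -0.8 torque -0.35 Mz 0.01 width 0.361
t 6.85 pos [556.7   4.3  78.7] tilt [ 0.001 -0.    -1.   ] turn -0.7926 shift [-47.2 113.5   1.7] F [-2.2  0.5 -0.8] M [0.07 0.29 0.01] grip 0.361
```

Call:
move_arm:
  moves:
    - {"turn":[0,0,-0.1],"translation":[0.8,16,0],"hand":0.36}
    - {"turn":[0,0,-0.1],"translation":[0.8,16,0],"hand":0.36}
    - {"turn":[0,0,-0.1],"translation":[0.8,16,0],"hand":0.36}
    - {"turn":[0,0,-0.1],"translation":[0.8,16,0],"hand":0.36}
    - {"turn":[0,0,-0.1],"translation":[0.8,16,0],"hand":0.36}
    - {"turn":[0,0,-0.1],"translation":[0.8,16,0],"hand":0.36}
    - {"turn":[0,0,-0.1],"translation":[0.8,16,0],"hand":0.36}
    - {"turn":[0,0,0],"translation":[0,0,0],"hand":0.36}

```text
time_s: 7.52
eef_pos: [661.7, 40.7, 78.8]
ee_rot: [0.001, 0.432, 0.902, 0.001]
force: [-0.5, 0.2, 0.1]
grip_width: 0.355
grip_force: 0.0
```

```bash
python3 -c "
from h import *
st(); to(pt(PHI0+.92,160,0,77),PHI0+.92)"
```

```text
t 7.52 r 160.2 z 78.8 q_pos -0.841 q_yaw -0.828 Ft -0.3 Frad -0.4 Fz 0.1 torque -0.05 Mz 0.00 width 0.355
t 7.52 pos [661.7  40.7  78.8] tilt [ 0.003  0.    -1.   ] turn -0.0922 shift [-0.3 12.6  1.8] F [-0.5  0.2  0.1] M [-0.02  0.05  0.  ] grip 0.355
```

Call:
move_arm:
  moves:
    - {"turn":[0,0,0.1],"translation":[0.8,-16,0.5],"hand":0.36}
    - {"turn":[0,0,0.1],"translation":[0.8,-16,0.5],"hand":0.36}
    - {"turn":[0,0,0.1],"translation":[0.8,-16,0.5],"hand":0.36}
    - {"turn":[0,0,0.1],"translation":[0.8,-16,0],"hand":0.36}
    - {"turn":[0,0,0.1],"translation":[0.8,-16,0],"hand":0.36}
    - {"turn":[0,0,0.1],"translation":[0.8,-16,0],"hand":0.36}
    - {"turn":[0,0,0.1],"translation":[0.8,-16,0],"hand":0.36}
    - {"turn":[0,0,0.1],"translation":[0.8,-16,0],"hand":0.36}

```text
time_s: 8.18
eef_pos: [539.6, 5.5, 77.4]
ee_rot: [0.001, 0.754, 0.657, 0.001]
force: [3.6, 1.7, 0.2]
grip_width: 0.357
grip_force: 1.7
```

```bash
python3 -c "
from h import *
st(); to(pt(PHI0-.76,160,0,77),PHI0-.76)"
```

```text
t 8.18 r 160.1 z 77.4 q_pos -0.025 q_yaw -0.014 Ft 3.4 Frad -2.1 Fz 0.2 torque 0.54 Mz 0.04 width 0.357
t 8.18 pos [539.6   5.5  77.4] tilt [ 0.004 -0.    -1.   ] turn 0.7742 shift [ -46.7 -113.1    0.4] F [3.6 1.7 0.2] M [ 0.33 -0.59  0.04] grip 0.357
```

Call:
move_arm:
  moves:
    - {"turn":[0,0,0.1],"translation":[0.8,-16,0],"hand":0.36}
    - {"turn":[0,0,0.1],"translation":[0.8,-16,0],"hand":0.36}
    - {"turn":[0,0,0.1],"translation":[0.8,-16,0],"hand":0.36}
    - {"turn":[0,0,0.1],"translation":[0.8,-16,0],"hand":0.36}
    - {"turn":[0,0,0.1],"translation":[0.8,-16,0],"hand":0.36}
    - {"turn":[0,0,0.1],"translation":[0.8,-16,0],"hand":0.36}
    - {"turn":[0,0,0.1],"translation":[0.8,-16,0],"hand":0.36}

```text
time_s: 8.77
eef_pos: [442.2, 56.1, 77.3]
ee_rot: [0.001, 0.933, 0.359, 0.002]
force: [4.0, -0.3, 0.7]
grip_width: 0.361
grip_force: 1.7
```

```bash
python3 -c "
from h import *
st(); to(pt(PHI0-.76,160,0,77),PHI0-.76)"
```

```text
t 8.77 r 159.7 z 77.3 q_pos 0.676 q_yaw 0.686 Ft 3.0 Frad -2.7 Fz 0.7 torque 0.47 Mz 0.08 width 0.361
t 8.77 pos [442.2  56.1  77.3] tilt [ 0.004 -0.001 -1.   ] turn 0.0742 shift [ -0.8 -13.4   0.3] F [ 4.  -0.3  0.7] M [-0.11 -0.66  0.08] grip 0.361
```

Call:
move_arm:
  moves:
    - {"turn":[0,0,-0.1],"translation":[0.8,16,0],"hand":0.36}
    - {"turn":[0,0,-0.1],"translation":[0.8,16,0],"hand":0.36}
    - {"turn":[0,0,-0.1],"translation":[0.8,16,0],"hand":0.36}
    - {"turn":[0,0,-0.1],"translation":[0.8,16,0],"hand":0.36}
    - {"turn":[0,0,-0.1],"translation":[0.8,16,0],"hand":0.36}
    - {"turn":[0,0,-0.1],"translation":[0.8,16,0],"hand":0.36}
    - {"turn":[0,0,-0.1],"translation":[0.8,16,0],"hand":0.36}
    - {"turn":[0,0,-0.1],"translation":[0.8,16,0],"hand":0.36}

```text
time_s: 9.43
eef_pos: [555.8, 3.8, 76.8]
ee_rot: [0.0, 0.717, 0.697, -0.0]
force: [-1.4, -0.0, -0.3]
grip_width: 0.361
grip_force: 0.6
```

Call:
move_arm:
  moves:
    - {"turn":[0,0,-0.1],"translation":[0.8,16,0],"hand":0.36}
    - {"turn":[0,0,-0.1],"translation":[0.8,16,0],"hand":0.36}
    - {"turn":[0,0,-0.1],"translation":[0.8,16,0],"hand":0.36}
    - {"turn":[0,0,-0.1],"translation":[0.8,16,0],"hand":0.36}
    - {"turn":[0,0,-0.1],"translation":[0.8,16,0],"hand":0.36}
    - {"turn":[0,0,-0.1],"translation":[0.8,16,0],"hand":0.36}
    - {"turn":[0,0,-0.1],"translation":[0.8,16,0],"hand":0.36}
    - {"turn":[0,0,0],"translation":[0,0,0],"hand":0.36}

```text
time_s: 10.1
eef_pos: [661.1, 40.2, 76.8]
ee_rot: [0.001, 0.434, 0.901, 0.0]
force: [-0.8, 0.2, 0.0]
grip_width: 0.36
grip_force: 0.0
```

```bash
python3 -c "
from h import *
st(); to(pt(PHI0+.85,160,0,77),PHI0+.85)"
```

```text
t 10.10 r 160.2 z 76.8 q_pos -0.836 q_yaw -0.825 Ft -0.5 Frad -0.6 Fz 0.0 torque -0.08 Mz 0.09 width 0.360
t 10.1 pos [661.1  40.2  76.8] tilt [ 0.002  0.    -1.   ] turn -0.0254 shift [ 0.2  2.3 -0.2] F [-0.8  0.2  0. ] M [-0.01 -0.    0.09] grip 0.36
```

Call:
move_arm:
  moves:
    - {"turn":[0,0,0.1],"translation":[0.8,-16,0],"hand":0.36}
    - {"turn":[0,0,0.1],"translation":[0.8,-16,0],"hand":0.36}
    - {"turn":[0,0,0.1],"translation":[0.8,-16,0],"hand":0.36}
    - {"turn":[0,0,0.03],"translation":[0.07,-4.8,0],"hand":0.36}
    - {"turn":[0,0,0.03],"translation":[0.07,-4.8,0],"hand":0.36}

```text
time_s: 10.52
eef_pos: [608.3, 11.6, 76.8]
ee_rot: [0.0, 0.592, 0.806, 0.001]
force: [2.7, 1.6, -2.2]
grip_width: 0.357
grip_force: 1.7
```

```bash
python3 -c "
from h import *
st()"
```

```text
t 10.52 r 160.3 z 76.8 q_pos -0.459 q_yaw -0.454 Ft 3.1 Frad -0.7 Fz -2.2 torque 0.49 Mz 0.05 width 0.357
```

Call:
move_arm:
  moves:
    - {"turn":[0,0,0.023],"translation":[0.04,-3.7,0],"hand":0.36}
    - {"turn":[0,0,0.023],"translation":[0.04,-3.7,0],"hand":0.36}
    - {"turn":[0,0,0.023],"translation":[0.04,-3.7,0],"hand":0.36}

```text
time_s: 10.77
eef_pos: [598.6, 8.9, 76.6]
ee_rot: [0.001, 0.618, 0.786, 0.001]
force: [2.8, 2.9, 2.2]
grip_width: 0.359
grip_force: 1.6
```

Call:
move_arm:
  moves:
    - {"turn":[0,0,0.023],"translation":[0.04,-3.7,0],"hand":0.36}
    - {"turn":[0,0,0.023],"translation":[0.04,-3.7,0],"hand":0.36}
    - {"turn":[0,0,0.023],"translation":[0.04,-3.7,0],"hand":0.36}

```text
time_s: 11.02
eef_pos: [587.7, 6.4, 76.1]
ee_rot: [0.0, 0.644, 0.765, 0.0]
force: [3.6, 1.6, 2.6]
grip_width: 0.36
grip_force: 1.7
```

Call:
move_arm:
  moves:
    - {"turn":[0,0,0.023],"translation":[0.04,-3.7,0],"hand":0.36}
    - {"turn":[0,0,0.023],"translation":[0.04,-3.7,0],"hand":0.36}
    - {"turn":[0,0,0.023],"translation":[0.04,-3.7,0],"hand":0.36}

```text
time_s: 11.27
eef_pos: [576.5, 4.9, 75.9]
ee_rot: [0.0, 0.67, 0.742, 0.0]
force: [3.7, 0.4, 2.7]
grip_width: 0.357
grip_force: 1.7
```

Call:
move_arm:
  moves:
    - {"turn":[0,0,0.023],"translation":[0.04,-3.7,0],"hand":0.36}
    - {"turn":[0,0,0.023],"translation":[0.04,-3.7,0],"hand":0.36}
    - {"turn":[0,0,0.023],"translation":[0.04,-3.7,0],"hand":0.36}

```text
time_s: 11.52
eef_pos: [565.4, 4.2, 75.8]
ee_rot: [0.0, 0.695, 0.719, 0.0]
force: [3.0, 1.2, 2.3]
grip_width: 0.357
grip_force: 1.7
```

Call:
move_arm:
  moves:
    - {"turn":[0,0,0.023],"translation":[0.04,-3.7,0],"hand":0.36}
    - {"turn":[0,0,0.023],"translation":[0.04,-3.7,0],"hand":0.36}
    - {"turn":[0,0,0.023],"translation":[0.04,-3.7,0],"hand":0.36}

```text
time_s: 11.77
eef_pos: [554.3, 4.3, 75.8]
ee_rot: [0.0, 0.72, 0.694, 0.0]
force: [3.4, 0.7, 2.0]
grip_width: 0.361
grip_force: 1.7
```

Call:
move_arm:
  moves:
    - {"turn":[0,0,0.023],"translation":[0.04,-3.7,0],"hand":0.36}
    - {"turn":[0,0,0.023],"translation":[0.04,-3.7,0],"hand":0.36}
    - {"turn":[0,0,0.023],"translation":[0.04,-3.7,0],"hand":0.36}

```text
time_s: 12.02
eef_pos: [543.2, 5.1, 75.8]
ee_rot: [-0.0, 0.743, 0.669, 0.0]
force: [4.5, 2.2, 1.8]
grip_width: 0.361
grip_force: 1.7
```

Call:
move_arm:
  moves:
    - {"turn":[0,0,0.023],"translation":[0.04,-3.7,0],"hand":0.36}
    - {"turn":[0,0,0.023],"translation":[0.04,-3.7,0],"hand":0.36}
    - {"turn":[0,0,0.023],"translation":[0.04,-3.7,0],"hand":0.36}

```text
time_s: 12.27
eef_pos: [532.1, 6.7, 75.7]
ee_rot: [-0.0, 0.766, 0.643, -0.0]
force: [3.2, 2.3, 1.0]
grip_width: 0.36
grip_force: 1.6
```

Call:
move_arm:
  moves:
    - {"turn":[0,0,0.023],"translation":[0.04,-3.7,0],"hand":0.36}
    - {"turn":[0,0,0.023],"translation":[0.04,-3.7,0],"hand":0.36}
    - {"turn":[0,0,0.023],"translation":[0.04,-3.7,0],"hand":0.36}

```text
time_s: 12.52
eef_pos: [521.4, 8.9, 75.7]
ee_rot: [0.0, 0.788, 0.616, 0.0]
force: [5.6, 3.0, -0.3]
grip_width: 0.36
grip_force: 2.3
```

Call:
move_arm:
  moves:
    - {"turn":[0,0,0.015],"translation":[0.02,-2.4,0],"hand":0.36}
    - {"turn":[0,0,0.015],"translation":[0.02,-2.4,0],"hand":0.36}

```text
time_s: 12.68
eef_pos: [517.1, 10.1, 75.8]
ee_rot: [0.0, 0.797, 0.604, 0.0]
force: [7.4, 2.5, -2.1]
grip_width: 0.359
grip_force: 3.3
```

```bash
python3 -c "
from h import *
st()"
```

```text
t 12.68 r 160.0 z 75.8 q_pos 0.119 q_yaw 0.122 Ft 6.5 Frad -4.4 Fz -2.1 torque 1.04 Mz 0.08 width 0.359
```

Call:
move_arm:
  moves:
    - {"turn":[0,0,0.01],"translation":[0,-1.6,0],"hand":0.36}
    - {"turn":[0,0,0.01],"translation":[0,-1.6,0],"hand":0.36}
    - {"turn":[0,0,0],"translation":[0,0,0],"hand":0.36}

```text
time_s: 12.93
eef_pos: [514.2, 11.0, 75.8]
ee_rot: [0.0, 0.803, 0.597, 0.001]
force: [7.6, 2.6, -2.6]
grip_width: 0.36
grip_force: 3.1
```

```bash
python3 -c "
from h import *
st()"
```

```text
t 12.93 r 159.9 z 75.8 q_pos 0.138 q_yaw 0.141 Ft 6.6 Frad -4.7 Fz -2.6 torque 1.05 Mz 0.11 width 0.360
```

Call:
move_arm:
  moves:
    - {"turn":[0,0,0.01],"translation":[0,-1.6,0],"hand":0.36}
    - {"turn":[0,0,0.01],"translation":[0,-1.6,0],"hand":0.36}
    - {"turn":[0,0,0],"translation":[0,0,0],"hand":0.36}

```text
time_s: 13.18
eef_pos: [511.5, 11.9, 75.8]
ee_rot: [0.001, 0.809, 0.588, 0.001]
force: [8.4, 2.0, -3.5]
grip_width: 0.361
grip_force: 3.8
```

```bash
python3 -c "
from h import *
st()"
```

```text
t 13.18 r 159.9 z 75.8 q_pos 0.156 q_yaw 0.161 Ft 7.4 Frad -4.4 Fz -3.5 torque 1.18 Mz 0.13 width 0.361
```

Call:
move_arm:
  moves:
    - {"turn":[0,0,0.01],"translation":[0,-1.6,0],"hand":0.36}
    - {"turn":[0,0,0.01],"translation":[0,-1.6,0],"hand":0.36}
    - {"turn":[0,0,0.01],"translation":[0,-1.6,0],"hand":0.36}
    - {"turn":[0,0,0],"translation":[0,0,0],"hand":0.36}

```text
time_s: 13.52
eef_pos: [507.1, 13.3, 75.8]
ee_rot: [0.001, 0.817, 0.576, 0.001]
force: [10.2, 2.6, -3.1]
grip_width: 0.358
grip_force: 4.4
```

```bash
python3 -c "
from h import *
st()"
```

```text
t 13.52 r 159.9 z 75.8 q_pos 0.184 q_yaw 0.191 Ft 8.7 Frad -5.8 Fz -3.1 torque 1.40 Mz 0.17 width 0.358
```

Call:
move_arm:
  moves:
    - {"turn":[0,0,0.01],"translation":[0,-1.6,0],"hand":0.36}
    - {"turn":[0,0,0.01],"translation":[0,-1.6,0],"hand":0.36}
    - {"turn":[0,0,0.01],"translation":[0,-1.6,0],"hand":0.36}
    - {"turn":[0,0,0.01],"translation":[0,-1.6,0],"hand":0.36}
    - {"turn":[0,0,0],"translation":[0,0,0],"hand":0.36}

```text
time_s: 13.93
eef_pos: [501.5, 15.4, 75.9]
ee_rot: [0.001, 0.829, 0.56, 0.001]
force: [12.0, 2.1, -5.5]
grip_width: 0.36
grip_force: 5.3
```

```bash
python3 -c "
from h import *
st()"
```

```text
t 13.93 r 159.9 z 75.9 q_pos 0.222 q_yaw 0.231 Ft 10.4 Frad -6.4 Fz -5.5 torque 1.67 Mz 0.17 width 0.360
```

Call:
move_arm:
  moves:
    - {"turn":[0,0,0.01],"translation":[0,-1.6,0],"hand":0.36}
    - {"turn":[0,0,0.01],"translation":[0,-1.6,0],"hand":0.36}
    - {"turn":[0,0,0.01],"translation":[0,-1.6,0],"hand":0.36}
    - {"turn":[0,0,0.01],"translation":[0,-1.6,0],"hand":0.36}
    - {"turn":[0,0,0],"translation":[0,0,0],"hand":0.36}

```text
time_s: 14.35
eef_pos: [496.0, 17.7, 76.0]
ee_rot: [0.002, 0.84, 0.543, 0.002]
force: [13.3, 0.4, -6.7]
grip_width: 0.362
grip_force: 6.1
```

```bash
python3 -c "
from h import *
st()"
```

```text
t 14.35 r 159.9 z 76.0 q_pos 0.259 q_yaw 0.271 Ft 12.0 Frad -5.6 Fz -6.7 torque 1.92 Mz 0.12 width 0.362
```

Call:
move_arm:
  moves:
    - {"turn":[0,0,0.01],"translation":[0,-1.6,0],"hand":0.36}
    - {"turn":[0,0,0.015],"translation":[0,-2.4,0],"hand":0.36}
    - {"turn":[0,0,0],"translation":[0,0,0],"hand":0.36}
    - {"turn":[0,0,0],"translation":[0,0,0],"hand":0.36}

```text
time_s: 14.68
eef_pos: [492.6, 19.2, 76.1]
ee_rot: [0.002, 0.846, 0.533, 0.002]
force: [15.0, 0.5, -6.9]
grip_width: 0.362
grip_force: 6.6
```

```bash
python3 -c "
from h import *
for i in range(4): st(); cap('scene')"
```

```text
t 14.68 r 159.9 z 76.1 q_pos 0.283 q_yaw 0.296 Ft 13.4 Frad -6.8 Fz -6.9 torque 2.14 Mz 0.17 width 0.362
t 14.73 r 159.9 z 76.1 q_pos 0.283 q_yaw 0.296 Ft 13.7 Frad -7.0 Fz -7.1 torque 2.19 Mz 0.14 width 0.357
t 14.78 r 159.9 z 76.0 q_pos 0.283 q_yaw 0.296 Ft 13.5 Frad -5.6 Fz -7.9 torque 2.16 Mz 0.17 width 0.359
t 14.83 r 159.9 z 76.0 q_pos 0.283 q_yaw 0.296 Ft 13.3 Frad -5.5 Fz -7.3 torque 2.12 Mz 0.19 width 0.361
```

Call:
move_arm:
  moves:
    - {"turn":[0,0,-0.03],"translation":[0,4.8,0],"hand":0.36}
    - {"turn":[0,0,-0.03],"translation":[0,4.8,0],"hand":0.36}
    - {"turn":[0,0,-0.03],"translation":[0,4.8,0],"hand":0.36}
    - {"turn":[0,0,-0.03],"translation":[0,4.8,0],"hand":0.36}
    - {"turn":[0,0,0],"translation":[0,0,0],"hand":0.36}

```text
time_s: 15.3
eef_pos: [509.4, 11.9, 76.0]
ee_rot: [0.001, 0.812, 0.583, 0.001]
force: [5.6, 1.1, -0.1]
grip_width: 0.359
grip_force: 2.7
```

```bash
python3 -c "
from h import *
st()"
```

```text
t 15.30 r 160.5 z 76.0 q_pos 0.168 q_yaw 0.174 Ft 5.0 Frad -2.8 Fz -0.1 torque 0.80 Mz 0.07 width 0.359
```

Call:
move_arm:
  moves:
    - {"turn":[0,0,-0.02],"translation":[0,3.2,0],"hand":0.36}
    - {"turn":[0,0,-0.02],"translation":[0,3.2,0],"hand":0.36}
    - {"turn":[0,0,-0.02],"translation":[0,3.2,0],"hand":0.36}
    - {"turn":[0,0,0],"translation":[0,0,0],"hand":0.36}

```text
time_s: 15.63
eef_pos: [517.5, 9.1, 75.5]
ee_rot: [-0.0, 0.794, 0.608, -0.0]
force: [1.9, -0.7, 0.2]
grip_width: 0.356
grip_force: 0.8
```

```bash
python3 -c "
from h import *
st()"
```

```text
t 15.63 r 160.8 z 75.5 q_pos 0.115 q_yaw 0.114 Ft 2.1 Frad 0.2 Fz 0.2 torque 0.33 Mz -0.06 width 0.356
```

Nearly unloaded; shift a little further, open, and rise.

Call:
move_arm:
  moves:
    - {"turn":[0,0,-0.01],"translation":[0,2,0],"hand":0.36}
    - {"turn":[0,0,0],"translation":[0,1,0],"hand":0.36}
    - {"turn":[0,0,0],"translation":[0,0,0],"hand":0.7}
    - {"turn":[0,0,0],"translation":[0,0,0],"hand":0.7}
    - {"turn":[0,0,0],"translation":[0,0,-10],"hand":0.7}
    - {"turn":[0,0,0],"translation":[0,0,-20],"hand":0.7}
    - {"turn":[0,0,0],"translation":[0,0,-30],"hand":0.7}
    - {"turn":[0,0,0],"translation":[0,0,-30],"hand":0.7}
    - {"turn":[0,0,0],"translation":[-30,0,-20],"hand":0.7}
    - {"turn":[0,0,0],"translation":[-30,0,0],"hand":0.7}

```text
time_s: 16.47
eef_pos: [506.7, -49.8, 190.8]
ee_rot: [0.003, 0.791, 0.612, 0.002]
force: [1.0, -0.8, 0.4]
grip_width: 0.699
grip_force: 0.0
```

```bash
python3 -c "
from h import *
st()
a=cap('scene')
A=cv2.resize(a['image'][110:260,190:400],None,fx=3.5,fy=3.5,interpolation=cv2.INTER_CUBIC)
cv2.imwrite('pics/a5.png',A)"
```

```text
t 16.47 r 220.6 z 190.8 q_pos 0.092 q_yaw 0.102 Ft 1.1 Frad 0.5 Fz 0.4 torque 0.25 Mz -0.06 width 0.699
```

View pics/a5.png

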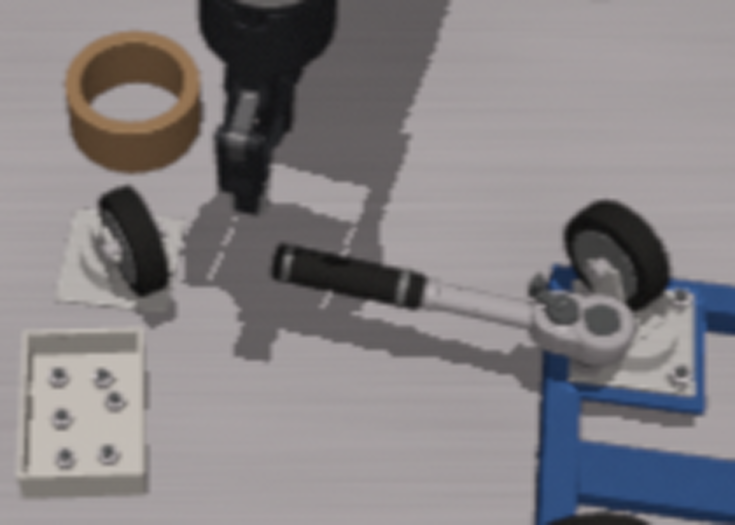

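The picture shows the ratchet free of the gripper and the lever tab at (538, 287), on the tighten side. The bystanders have not moved. I'm handing the job in.

```bash
python3 -c "
from h import *
print(finish_job())"
```

```text
the job is handed in; nothing more can be done
None
```

I flipped the lever to tighten, ran the nut down and pulled it to about 2.2 Nm. I then let go of the ratchet with the bystanders in place and handed the job in at about 16.5 s; no verdict came back.

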